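Find the hood release of a desktop computer by touch and pop the hood

TASK

Open this desktop computer's hood by touch: starting at the left corner of the front bezel's top edge (left as the robot sees it), run a fingertip along the edge until it drops into the finger notch, then press down the catch inside the notch until the hood pops up, and take the hand away. The hood's own spring must raise it, so do not lift or pry it, and leave the screwdriver, the hard drive and the cooler alone.

Things in the scene. Friction and masses are not known exactly. Their poses are not given: they have to be found in the camera images.
- case: the desktop computer, lying flat, standing firm on the bench: 360 mm deep (x) x 420 wide (y) x 100 high, grey. Origin: centre of its underside; +x to its rear, away from the robot, +y to its left as the robot sees it. The front 52 mm of its top is the plastic bezel's smooth, level top edge, 100 mm above the bench and 420 mm long; the steel hood begins behind it, level with it.
- edge_left (a point): the left (+y) end of the bezel's top edge: on its top surface, 17 mm behind the front face, axes as the case's. The edge runs from here 420 mm along the case's -y to edge_right. Somewhere in it, its middle 158 to 262 mm from here (another place in every machine, not reported), is the one finger notch.
- edge_right (a point): the right (-y) end of the same edge, likewise 17 mm behind the front face. The notch in the edge is open at the top and at the front face: 60 mm long along the edge, 36 mm deep from the front face, with upright sides; its bottom, the top of the catch, lies 14 mm below the edge's surface.
- catch (a joint): how far the catch inside the notch is pressed down, m: 0 at rest, 0.009 at its stop. It is a grey 58 mm x 34 mm plastic key that fills the bottom of the notch, starts to move at about 3 N, takes about 8.5 N at the stop, lets the hood go at about 6.5 mm, and springs back when released.
- hood: the hood: a grey sheet-steel cover, 307 mm (x) x 420 mm (y), 0.9 kg, hinged along its rear edge; the catch holds its front edge down. Origin: middle of its front edge, on top, 52 mm behind the bezel's front face: 100 mm above the bench when latched. Once let go, a leaf spring lifts this edge to about 116 mm above the bench (0.053 rad), where it stays.
- screwdriver: a screwdriver, 200 mm long, lying on the bench in front of the computer, green handle; origin at about its middle
- hard_drive: a 3.5-inch hard drive, 147 x 102 x 26 mm, lying on the bench to the right of the computer; origin at the centre of its underside
- cooler: a processor cooler, finned block with a black fan on top, 84 x 84 x 60 mm, standing on the bench to the left of the computer; origin at the centre of its underside

How it is judged (in metres and radians):
On the way, in this order (a step that is already met when the one before it is completed fails the run):
1. the fingertip touches the bezel's top edge at its left corner (within 45 mm of the corner) (contact force between the fingers and case above 0.3 N and y of the grasp point in the frame of edge_left between -0.045 and 0.03 m and x of the grasp point in the frame of edge_left between -0.04 and 0.04 m and value of joint catch below 0.002 m), for 0.05 s.
2. the fingertip has run on along the edge (touching it 60 to 90 mm from the corner) (contact force between the fingers and case above 0.3 N and y of the grasp point in the frame of edge_left between -0.09 and -0.06 m and x of the grasp point in the frame of edge_left between -0.04 and 0.04 m and value of joint catch below 0.002 m), for 0.05 s.
3. the fingertip, still on the edge, reaches the last 30 mm of it before the notch, with the catch not yet pressed (contact force between the fingers and edge_before_notch above 0.3 N and value of joint catch below 0.002 m and height (world z) of hood below 0.105 m), for 0.05 s.
4. the fingertip presses the catch down in the notch (value of joint catch above 0.004 m).
5. the hood pops up (height (world z) of hood between 0.11 and 0.135 m), for 0.2 s.
At the end, for the whole second after the job is handed in: the hood stands popped up by its spring (front edge 110 to 130 mm above the bench) and at rest, the catch has sprung back (within 1.5 mm of its rest), and the screwdriver, hard drive and cooler lie within 15 mm of where they were (height (world z) of hood between 0.11 and 0.13 m and linear speed of hood below 0.01 m/s and value of joint catch below 0.0015 m and distance of each of screwdriver, hard_drive, cooler from where it was at the start of the episode below 0.015 m); the robot touches nothing.
It fails at once if the hood is lifted or pried open beyond its pop-up height (front edge over 160 mm above the bench) (height (world z) of hood above 0.16 m).
It fails at once if a bystander (screwdriver, hard drive, cooler) is moved by more than 20 mm (distance of any of screwdriver, hard_drive, cooler from where it was at the start of the episode above 0.02 m).
It also fails if it takes over 58 s, if anything falls off the work surface, if the arm or the gripper's body presses on something with over 40 N, if the wrist force passes 120 N, or if a joint passes its speed limit or range.

ROBOT

A 7-joint arm with a two-finger parallel gripper is mounted at the origin on the work surface. World frame = base frame: x ahead of the robot, y to its left, z up, the work surface at z = 0. Lengths are in mm, angles in rad, forces in N, time in s.
With the tool pointing down it reaches from about 425 to 825 mm from the base axis. Payload 3.6 kg.
Tool frame: the origin (TCP) lies on the mounting face of the last link; the fingertips stand 186 mm ahead of it and the grasp point (between the pads) lies 167 mm ahead of it; z points along the fingers, y is the direction in which the jaws open and shut (so a half turn about z gives the same grasp; the last joint's range is limited). The gripper opens to 93 mm and grips with 3 to 60 N. Pads are 15 mm wide; open, the fingers measure 128 mm over their backs; the gripper's body (75 mm by 188 mm) begins 65 mm behind the grasp point.
Start: joints at [1.141, 0.615, -0.013, 1.423, 0.008, 1.103, -0.04], TCP at [255.402, -597.7, 404.74] pointing down, gripper open.
Joint ranges: [-3.12, 3.12], [-0.3, 2.06], [-1.34, 1.32], [0.26, 2.42], [-1.36, 4.5], [0.01, 1.98], [-2.84, 2.84]. Speed limits (rad/s): [2.79, 2.79, 3.14, 3.14, 3.14, 3.14, 3.14].

INTERFACE

Orientations are given as [roll, pitch, yaw] about the fixed x, y, z axes, in that order (R = Rz(yaw) Ry(pitch) Rx(roll)).
In Python, from workcell import get_obs, snapshot, calibration, close_job gives the robot as it stands. The module is installed in compiled form; this text tells all that it offers.
- The arm moves only by the tool apply_moves, never from a script. Its arguments are lists of equal length, an entry for each row: "translation": the shift along the tool's x, y, z in m, a list of three; "rot": the turn, a rotation vector about the tool's x, y, z in rad, a list of three; "hand": the opening, from -1 (shut) to 1 (fully open). In form: {"translation": [[x, y, z], ...], "rot": [[wx, wy, wz], ...], "hand": [hand, ...]}. A call has 1 to 20 rows; each row shifts and turns the commanded pose from where the row before left it, along the tool's axes as they then stand; what a row does not reach is not made up. A row lasts 1/12 s, in which the tool goes at most 41.7 mm and 7.16 degrees, less where a joint would pass 70% of its speed; a pose out of reach is approached as far as the arm can. A call is refused whole if a number of a shift passes 0.0417 or a number of a turn 0.125, either way. A call with a gripper value outside its range is refused whole. The fingers move at their own pace and stop on an object; the grip force is fixed at half the most. Time passes only in rows, so rows that do not move let the fingers close. It gives the time, the measured TCP pose, the force and the opening at its end, in the units of the state.
- get_obs(): the state, without advancing time (a new reading comes with each control period).
- snapshot(name): name is "side" or "top" or "wrist"; returns (picture, depth): 480x640x3 uint8, blue, green, red; 480x640 float32, mm along the optical axis (not along the pixel's ray), 0 where there is no reading.
- calibration(name): a dict with "intrinsics" (3x3 intrinsics, pixels), "origin" and "orientation" of the camera in the world. Camera axes: x right, y down, z forward; pixel columns grow to the right and rows downward; lengths in mm; the calibration is good to about 2 mm. A picture is of the moment at which its call begins: read the wrist's pose just before it. calibration takes no time and is no camera call; for the wrist camera it gives the pose at the moment of the call.
- close_job(): hands the job in, once; it reports no verdict.
The state is a dict: "time": time; "q": joint angles; "joint_vel": joint speeds; "joint_torque": joint torques, N m; "tcp_pos": TCP position; "eef_rot": TCP orientation; "ft_force": force on the tool from outside, world axes, zero at the start; "ft_torque": the same for the moment, N m; "grip_width": opening from 0.0 (shut) to 1.0 (fully open).
Only numpy, scipy, OpenCV 4.12 (cv2) and the standard library are available. Lean on these libraries where they do the work, as an engineer would, in place of code of your own. Each camera call takes 0.05 s, during which the arm holds its last target. There are 200 camera calls.

## Working session

There is one attempt and no reset: what is moved stays moved. The work goes in short steps, Python scripts to look and compute and a tool call to move; the robot and the scene stay as the last step left them, time stands still between calls to the robot, and variables do not carry over. Pictures are saved under pics/ and viewed, about 8 in all and at most 12, crops included, and the job is handed in when it is done.

Besides the shell and the picture viewer there is one more tool, called after ">>>" in YAML: its name, and indented under it one key for each argument. apply_moves: Moves the arm, as the interface text tells. Its arguments: {"type":"object","properties":{"translation":{"type":"array"},"rot":{"type":"array"},"hand":{"type":"array"}},"required":["translation","rot","hand"]}

```bash
mkdir -p pics
python3 - <<'E'
from workcell import *
import cv2
o=get_obs();print({k:o[k] for k in('time','tcp_pos','eef_rot','ft_force','grip_width')})
for n in('top','side'):
    p,d=snapshot(n);cv2.imwrite(f'pics/{n}0.png',p);c=calibration(n);print(n,c)
    import numpy as np;np.save(f'{n}0.npy',d)
E
```

```text
{'time': 0.0, 'tcp_pos': array([ 255.26962717, -597.4266309 ,  403.59786551]), 'eef_rot': array([-3.13903684e+00,  6.16976728e-05,  4.03854252e-01]), 'ft_force': array([ 0.43540775, -0.09067608,  0.07684481]), 'grip_width': 1.000829552629348}
top {'intrinsics': array([[481.96777388,   0.        , 324.9377142 ],
       [  0.        , 481.96777388, 243.84718989],
       [  0.        ,   0.        ,   1.        ]]), 'origin': array([ 431.78966843,   19.44069674, 1187.92653208]), 'orientation': array([-3.02027935, -0.00806533, -1.60010552])}
side {'intrinsics': array([[443.39390419,   0.        , 321.01209366],
       [  0.        , 443.39390419, 239.76909056],
       [  0.        ,   0.        ,   1.        ]]), 'origin': array([ 469.53888432, -526.74973802,  780.77098775]), 'orientation': array([-2.44001502,  0.00398798, -0.2025747 ])}
```

View pics/top0.png

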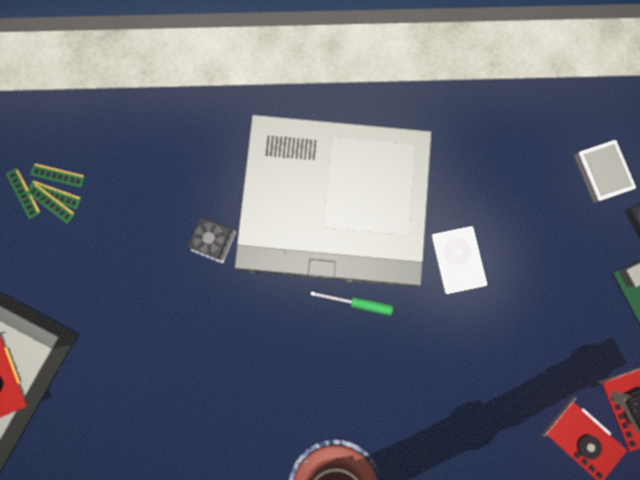

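View pics/side0.png

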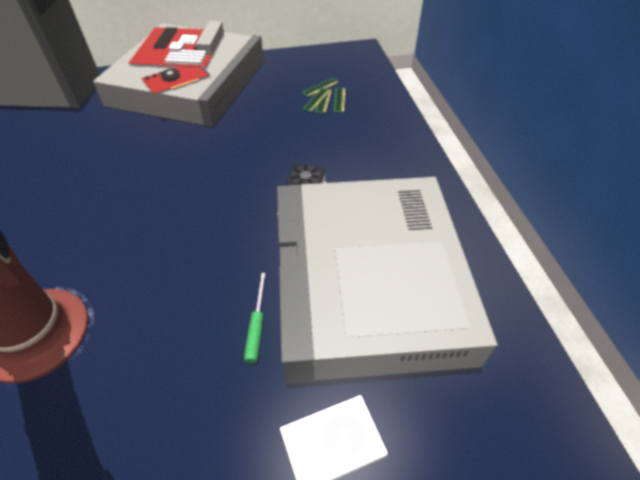

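The top view shows the bezel as the darker strip, running from about (237,258) to (421,275), with the notch at about (308–336, 268). The screwdriver lies in front of it, the cooler to the left and the drive to the right. I'll zoom in on the bezel to measure it.

```bash
cat > h.py <<'E'
import numpy as np,cv2
from scipy.spatial.transform import Rotation as R
from workcell import *
def cast(n,px,z):
    c=calibration(n);px=np.atleast_2d(np.array(px,float))
    r=np.c_[px,np.ones(len(px))]@np.linalg.inv(c['intrinsics']).T@R.from_euler('xyz',c['orientation']).as_matrix().T
    o=c['origin'];return o+r*((z-o[2])/r[:,2])[:,None]
E
python3 - <<'E'
from h import *
p=cv2.imread('pics/top0.png')
cv2.imwrite('pics/crop.png',cv2.resize(p[235:320,228:428],None,fx=4,fy=4,interpolation=cv2.INTER_CUBIC))
g=p.mean(2)
m=((g>90)).astype(np.uint8)
n,l,s,c=cv2.connectedComponentsWithStats(m)
for i in range(1,n):
    if s[i,4]>3000: print(i,s[i],cv2.boxPoints(cv2.minAreaRect(np.argwhere(l==i)[:,::-1].astype(np.float32))).round(1).tolist())
for x in(270,390): print(x,g[240:292,x].round())
d=np.load('top0.npy');print(d[200,300],d[262,270],d[262,390])
E
```

```text
1 [    0     4   640    88 46904] [[-1.7000000476837158, 17.5], [639.0, 2.9000000953674316], [640.5999755859375, 77.0], [0.0, 91.5]]
2 [  190   114   299   181 33673] [[188.1999969482422, 264.8999938964844], [206.39999389648438, 104.5999984741211], [504.5, 138.39999389648438], [486.29998779296875, 298.70001220703125]]
52 [   0  307   58  133 3951] [[-0.0, 307.0], [57.0, 307.0], [57.0, 439.0], [0.0, 439.0]]
270 [233. 234. 233. 234. 234. 234. 230. 207. 182. 181. 186. 187. 187. 187.
 185. 187. 186. 187. 184. 187. 185. 187. 189. 189. 189. 189. 186. 189.
 189. 186. 163. 122.  84.  73.  77.  75.  78.  78.  77.  78.  77.  77.
  74.  75.  76.  76.  75.  75.  75.  74.  70.  75.]
390 [229. 229. 229. 230. 229. 230. 230. 231. 230. 231. 229. 231. 231. 231.
 232. 231. 232. 227. 211. 187. 180. 179. 182. 179. 183. 179. 181. 177.
 182. 180. 181. 183. 182. 178. 183. 180. 180. 183. 183. 181. 181. 171.
 136.  99.  89.  84.  83.  82.  83.  82.  80.  82.]
1107.6931 1090.853 1089.7697
```

View pics/crop.png

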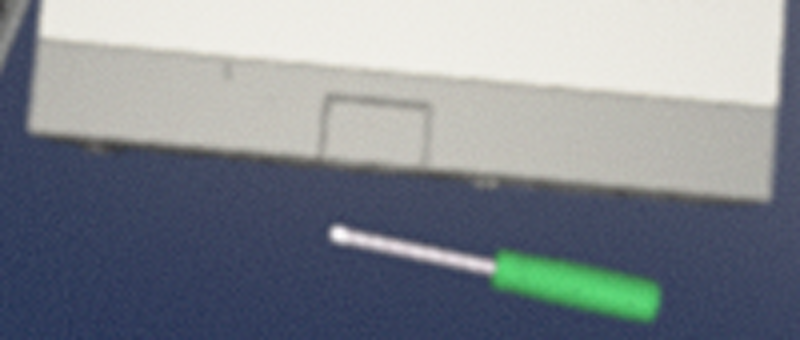

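Run:
```python
from h import *
g=cv2.imread('pics/top0.png').mean(2)
def edge(x,a,b):
    c=g[a:b,x];k=np.abs(np.diff(c));k[k<8]=0;return a+.5+(k*np.arange(len(k))).sum()/k.sum()
xs=[x for x in range(250,412,4)]
ys=[]
for x in xs:
    y0=int(247+(x-270)*.092); ys.append(edge(x,y0-5,y0+6))
S=cast('top',np.c_[xs,ys],100); f=np.polyfit(S[:,1],S[:,0],1);res=S[:,0]-np.polyval(f,S[:,1])
print('seam x=a*y+b',f,res.std(),'yaw',-np.arctan(f[0]))
C=lambda u,v:(228+u/4-.375,235+v/4-.375)
P=cast('top',[C(41,39),C(777,106),C(29,133),C(771,199),C(328,97),C(430,104),C(321,157),C(425,163)],100)
yaw=-np.arctan(f[0]);M=np.array([[np.cos(yaw),-np.sin(yaw)],[np.sin(yaw),np.cos(yaw)]])
print(P.round(1));print((P[:,:2]@M).round(1))
# edge_left from hood-front line & side ends
Q=P[:,:2]@M;yL=(Q[0,1]+Q[2,1])/2;yR=(Q[1,1]+Q[3,1])/2;print('len',yL-yR)
yc=(yL+yR)/2;xs_=(S[:,:2]@M)[:,0].mean()
el=np.array([xs_-35,yc+210])@M.T;er=np.array([xs_-35,yc-210])@M.T
print('el',el,'er',er,'notch mid s',yc+210-Q[4:6,1].mean(),yc+210-Q[6:8,1].mean())
sc=cast('top',[C(338,233),C(655,300)],15);print(sc)
# wrist cam
print(calibration('wrist'))
```

```text
seam x=a*y+b [1.22473802e-01 5.44179249e+02] 0.46248892629339244 yaw -0.12186689310453208
[[ 568.5  204.4  100. ]
 [ 518.4 -211.8  100. ]
 [ 515.3  211.6  100. ]
 [ 466.  -205.6  100. ]
 [ 530.8   42.5  100. ]
 [ 525.2  -15.2  100. ]
 [ 497.    47.3  100. ]
 [ 491.9  -11.3  100. ]]
[[ 539.4  272. ]
 [ 540.3 -147.2]
 [ 485.7  272.6]
 [ 487.5 -147.4]
 [ 521.7  106.7]
 [ 523.1   48.8]
 [ 487.5  107.3]
 [ 489.6   48.6]]
len 419.6533472396178
el [534.52315986 209.06863869] er [ 483.46566448 -207.81639602] notch mid s 194.76302472843383 194.52841165525564
[[ 455.79592191   40.3086711    15.        ]
 [ 409.99516122 -149.85521792   15.        ]]
{'intrinsics': array([[336.6894585 ,   0.        , 315.83084446],
       [  0.        , 336.6894585 , 240.13241827],
       [  0.        ,   0.        ,   1.        ]]), 'origin': array([ 319.86211611, -570.54655503,  384.80910634]), 'orientation': array([ 2.88118125e+00,  2.29662681e-03, -1.16658592e+00])}
```

The notch middle comes out about 194.6 mm from the left corner, with the case yaw at -0.122. Next I'll shut the gripper, align the tool with the case and travel towards the left corner.

>>> apply_moves:
  translation:
    - [0,0,0]
    - [0,0,0]
    - [0,0,0]
    - [0,0,0]
    - [0,0,0]
    - [0.036,0,0]
    - [0.036,0,0]
    - [0.036,0,0]
    - [0.036,0,0]
    - [0.035,0,0]
    - [0,-0.035,0]
    - [0,-0.035,0]
    - [0,-0.035,0]
    - [0,-0.035,0]
    - [0,-0.035,0]
    - [0,-0.035,0]
    - [0,-0.035,0]
    - [0,-0.035,0]
    - [0,-0.035,0]
    - [0,-0.035,0]
  rot:
    - [0,0,0.105]
    - [0,0,0.105]
    - [0,0,0.105]
    - [0,0,0.105]
    - [0,0,0.105]
    - [0,0,0]
    - [0,0,0]
    - [0,0,0]
    - [0,0,0]
    - [0,0,0]
    - [0,0,0]
    - [0,0,0]
    - [0,0,0]
    - [0,0,0]
    - [0,0,0]
    - [0,0,0]
    - [0,0,0]
    - [0,0,0]
    - [0,0,0]
    - [0,0,0]
  hand: [-1,-1,-1,-1,-1,-1,-1,-1,-1,-1,-1,-1,-1,-1,-1,-1,-1,-1,-1,-1]

```text
time: 1.77
tcp_pos: [475.2, -270.1, 404.4]
eef_rot: [-3.141, 0.001, -0.121]
ft_force: [0.1, 0.3, 0.2]
grip_width: 0.007
```

>>> apply_moves:
  translation:
    - [0,-0.036,0]
    - [0,-0.036,0]
    - [0,-0.036,0]
    - [0,-0.036,0]
    - [0,-0.036,0]
    - [0,-0.036,0]
    - [0,-0.036,0]
    - [0,-0.036,0]
    - [0,-0.036,0]
    - [0,-0.036,0]
    - [0,-0.036,0]
    - [0,-0.036,0]
    - [0,-0.032,0]
    - [0,0,0.03]
    - [0,0,0.03]
    - [0,0,0.03]
    - [0,0,0]
    - [0,0,0]
  rot:
    - [0,0,0]
    - [0,0,0]
    - [0,0,0]
    - [0,0,0]
    - [0,0,0]
    - [0,0,0]
    - [0,0,0]
    - [0,0,0]
    - [0,0,0]
    - [0,0,0]
    - [0,0,0]
    - [0,0,0]
    - [0,0,0]
    - [0,0,0]
    - [0,0,0]
    - [0,0,0]
    - [0,0,0]
    - [0,0,0]
  hand: [-1,-1,-1,-1,-1,-1,-1,-1,-1,-1,-1,-1,-1,-1,-1,-1,-1,-1]

```text
time: 3.27
tcp_pos: [531.1, 188.6, 313.6]
eef_rot: [3.14, 0.004, -0.121]
ft_force: [0.1, 0.0, 1.6]
grip_width: 0.005
```

```bash
cat >> h.py <<'E'
yaw=-0.1219;M2=np.array([[np.cos(yaw),-np.sin(yaw)],[np.sin(yaw),np.cos(yaw)]]);el=np.array([534.5,209.1])
def st():
    o=get_obs();t=R.from_euler('xyz',o['eef_rot']).apply([0,0,167])+o['tcp_pos']
    print('t',o['time'],'in edge_left xy',((t[:2]-el)@M2).round(1),'tip z',round(t[2]-19,1),'F',o['ft_force'].round(2),'rot',o['eef_rot'].round(4))
E
python3 - <<'E'
from h import *
st()
p,_=snapshot('wrist');cv2.imwrite('pics/w1.png',p)
p,_=snapshot('side');cv2.imwrite('pics/s1.png',p[120:420,200:520].repeat(2,0).repeat(2,1))
E
```

```text
t 3.2667 in edge_left xy [ -1.5 -21.1] tip z 127.6 F [0.15 0.   1.57] rot [ 3.1396  0.0037 -0.1212]
```

View pics/w1.png

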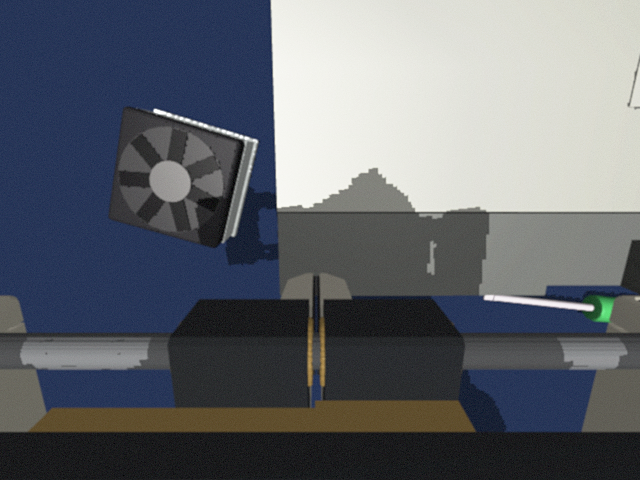

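The fingers are above the bezel near its left end, with the side edge at column ~275 and the seam at row ~212. Now I'll descend gently until they touch.

>>> apply_moves:
  translation:
    - [0,0,0.012]
    - [0,0,0.01]
    - [0,0,0.002]
    - [0,0,0.001]
    - [0,0,0]
    - [0,0,0]
  rot:
    - [0,0,0]
    - [0,0,0]
    - [0,0,0]
    - [0,0,0]
    - [0,0,0]
    - [0,0,0]
  hand: [-1,-1,-1,-1,-1,-1]

```text
time: 3.87
tcp_pos: [531.7, 188.7, 290.5]
eef_rot: [-3.141, -0.001, -0.121]
ft_force: [-0.9, -0.7, 0.4]
grip_width: 0.003
```

>>> apply_moves:
  translation:
    - [0,0,0.001]
    - [0,0,0.001]
    - [0,0,0]
    - [0,0,0]
  rot:
    - [0,0,0]
    - [0,0,0]
    - [0,0,0]
    - [0,0,0]
  hand: [-1,-1,-1,-1]

```text
time: 4.2
tcp_pos: [531.5, 188.7, 287.8]
eef_rot: [-3.142, -0.0, -0.121]
ft_force: [-0.1, 0.2, 0.3]
grip_width: 0.003
```

>>> apply_moves:
  translation:
    - [0,0,0.001]
    - [0,0,0.001]
    - [0,0,0]
    - [0,0,0]
  rot:
    - [0,0,0]
    - [0,0,0]
    - [0,0,0]
    - [0,0,0]
  hand: [-1,-1,-1,-1]

```text
time: 4.53
tcp_pos: [531.5, 188.7, 286.5]
eef_rot: [-3.141, -0.0, -0.121]
ft_force: [-1.8, -1.2, 4.6]
grip_width: 0.009
```

Contact at Fz ≈ 4.6 N. I'll press a touch more and slide to about 75 mm.

>>> apply_moves:
  translation:
    - [0,0,0.0005]
    - [0,0,0]
    - [0,0.007,0]
    - [0,0.007,0]
    - [0,0.007,0]
    - [0,0.007,0]
    - [0,0.007,0]
    - [0,0.007,0]
    - [0,0.007,0]
    - [0,0.005,0]
    - [0,0,0]
    - [0,0,0]
  rot:
    - [0,0,0]
    - [0,0,0]
    - [0,0,0]
    - [0,0,0]
    - [0,0,0]
    - [0,0,0]
    - [0,0,0]
    - [0,0,0]
    - [0,0,0]
    - [0,0,0]
    - [0,0,0]
    - [0,0,0]
  hand: [-1,-1,-1,-1,-1,-1,-1,-1,-1,-1,-1,-1]

```text
time: 5.53
tcp_pos: [525.9, 135.1, 286.4]
eef_rot: [-3.14, -0.004, -0.122]
ft_force: [0.6, 0.7, 6.2]
grip_width: 0.005
```

```bash
python3 -c "
from h import *
st()"
```

```text
t 5.5333 in edge_left xy [  1.  -74.2] tip z 100.4 F [0.59 0.66 6.16] rot [-3.1397 -0.0036 -0.1217]
```

>>> apply_moves:
  translation:
    - [0,0.007,0]
    - [0,0.007,0]
    - [0,0.007,0]
    - [0,0.007,0]
    - [0,0.007,0]
    - [0,0.007,0]
    - [0,0.007,0]
    - [0,0.007,0]
    - [0,0.005,0]
    - [0,0.003,0]
    - [0,0.003,0]
    - [0,0.003,0]
    - [0,0,0]
    - [0,0,0]
  rot:
    - [0,0,0]
    - [0,0,0]
    - [0,0,0]
    - [0,0,0]
    - [0,0,0]
    - [0,0,0]
    - [0,0,0]
    - [0,0,0]
    - [0,0,0]
    - [0,0,0]
    - [0,0,0]
    - [0,0,0]
    - [0,0,0]
    - [0,0,0]
  hand: [-1,-1,-1,-1,-1,-1,-1,-1,-1,-1,-1,-1,-1,-1]

```text
time: 6.7
tcp_pos: [517.3, 66.2, 286.3]
eef_rot: [-3.139, -0.004, -0.121]
ft_force: [1.4, 3.4, 5.9]
grip_width: 0.006
```

>>> apply_moves:
  translation:
    - [0,0.003,0]
    - [0,0.003,0]
    - [0,0.003,0]
    - [0,0,0]
    - [0,0,0]
  rot:
    - [0,0,0]
    - [0,0,0]
    - [0,0,0]
    - [0,0,0]
    - [0,0,0]
  hand: [-1,-1,-1,-1,-1]

```text
time: 7.12
tcp_pos: [516.3, 57.3, 286.3]
eef_rot: [-3.139, -0.004, -0.121]
ft_force: [0.3, 1.6, 5.2]
grip_width: 0.003
```

```bash
python3 -c "
from h import *
st()"
```

```text
t 7.1167 in edge_left xy [   1.  -152.5] tip z 100.3 F [0.31 1.63 5.16] rot [-3.1392 -0.0037 -0.1209]
```

At 152 mm and still in contact (5 N), inside the last 30 mm before the notch. I'll continue until the drop.

>>> apply_moves:
  translation:
    - [0,0.004,0]
    - [0,0.004,0]
    - [0,0.004,0]
    - [0,0.004,0]
    - [0,0.004,0]
    - [0,0,0]
    - [0,0,0]
  rot:
    - [0,0,0]
    - [0,0,0]
    - [0,0,0]
    - [0,0,0]
    - [0,0,0]
    - [0,0,0]
    - [0,0,0]
  hand: [-1,-1,-1,-1,-1,-1,-1]

```text
time: 7.7
tcp_pos: [512.4, 35.7, 284.7]
eef_rot: [3.14, 0.002, -0.123]
ft_force: [0.2, 0.0, 0.8]
grip_width: 0.006
```

>>> apply_moves:
  translation:
    - [0,0.004,0]
    - [0,0.004,0]
    - [0,0.004,0]
    - [0,0,0]
    - [0,0,0]
  rot:
    - [0,0,0]
    - [0,0,0]
    - [0,0,0]
    - [0,0,0]
    - [0,0,0]
  hand: [-1,-1,-1,-1,-1]

```text
time: 8.12
tcp_pos: [511.5, 24.4, 285.2]
eef_rot: [3.141, 0.0, -0.122]
ft_force: [-0.1, 1.0, -0.7]
grip_width: 0.004
```

>>> apply_moves:
  translation:
    - [0,0.004,0]
    - [0,0.004,0]
    - [0,0.002,0]
    - [0,0,0]
    - [0,0,0]
  rot:
    - [0,0,0]
    - [0,0,0]
    - [0,0,0]
    - [0,0,0]
    - [0,0,0]
  hand: [-1,-1,-1,-1,-1]

```text
time: 8.53
tcp_pos: [510.3, 14.8, 285.3]
eef_rot: [-3.142, -0.0, -0.122]
ft_force: [-0.1, 0.5, 1.1]
grip_width: 0.004
```

```bash
python3 -c "
from h import *
st()"
```

```text
t 8.5333 in edge_left xy [  -0.4 -195.8] tip z 99.3 F [-0.14  0.55  1.1 ] rot [-3.1415e+00 -1.0000e-04 -1.2170e-01]
```

The force dropped to about 0 and the tip sank, so it is in the notch, now centred at 196 mm. Next is pressing down on the catch.

>>> apply_moves:
  translation:
    - [0,0,0.004]
    - [0,0,0.004]
    - [0,0,0.004]
    - [0,0,0.002]
    - [0,0,0.002]
    - [0,0,0]
    - [0,0,0]
  rot:
    - [0,0,0]
    - [0,0,0]
    - [0,0,0]
    - [0,0,0]
    - [0,0,0]
    - [0,0,0]
    - [0,0,0]
  hand: [-1,-1,-1,-1,-1,-1,-1]

```text
time: 9.12
tcp_pos: [510.2, 15.2, 270.9]
eef_rot: [-3.141, -0.0, -0.121]
ft_force: [-3.4, 0.3, 14.0]
grip_width: 0.004
```

>>> apply_moves:
  translation:
    - [0,0,0.002]
    - [0,0,0.002]
    - [0,0,0.001]
    - [0,0,0]
    - [0,0,0]
  rot:
    - [0,0,0]
    - [0,0,0]
    - [0,0,0]
    - [0,0,0]
    - [0,0,0]
  hand: [-1,-1,-1,-1,-1]

```text
time: 9.53
tcp_pos: [510.2, 15.2, 269.1]
eef_rot: [-3.141, -0.002, -0.121]
ft_force: [-9.4, 0.1, 36.9]
grip_width: 0.006
```

36 N at only ~3 mm of travel is far above the catch's 8.5 N, so something else is in contact. I'll back off slightly and look.

Run:
```python
from h import *
st();o=get_obs();F,T=o['ft_force'],o['ft_torque'];print(T)
# contact point relative to TCP in world, at tip depth
for zz in(-186,-170,-120):
    x=(-T[1]*1000+F[0]*zz)/F[2]; y=(T[0]*1000+F[1]*zz)/F[2]; print(zz,x,y)
p,_=snapshot('side');cv2.imwrite('pics/s2.png',cv2.resize(p[150:310,230:390],None,fx=3.7,fy=3.7))
p,_=snapshot('wrist');cv2.imwrite('pics/w2.png',p)
```

```text
t 9.5333 in edge_left xy [  -0.3 -195.3] tip z 83.1 F [-9.44  0.15 36.9 ] rot [-3.1408e+00 -1.6000e-03 -1.2110e-01]
[6.84321282e-02 2.22881398e+00 4.68562297e-04]
-186 -12.823952288339115 1.1014210903248476
-170 -16.91691181284899 1.1662128885428726
-120 -29.70741032694234 1.3686872579742007
```

>>> apply_moves:
  translation:
    - [0,0,-0.002]
    - [0,0,-0.002]
    - [0,0,-0.002]
    - [0,0,0]
  rot:
    - [0,0,0]
    - [0,0,0]
    - [0,0,0]
    - [0,0,0]
  hand: [-1,-1,-1,-1]

```text
time: 9.97
tcp_pos: [510.2, 15.1, 270.7]
eef_rot: [-3.141, -0.0, -0.121]
ft_force: [-0.7, 0.6, 4.1]
grip_width: 0.007
```

View pics/s2.png

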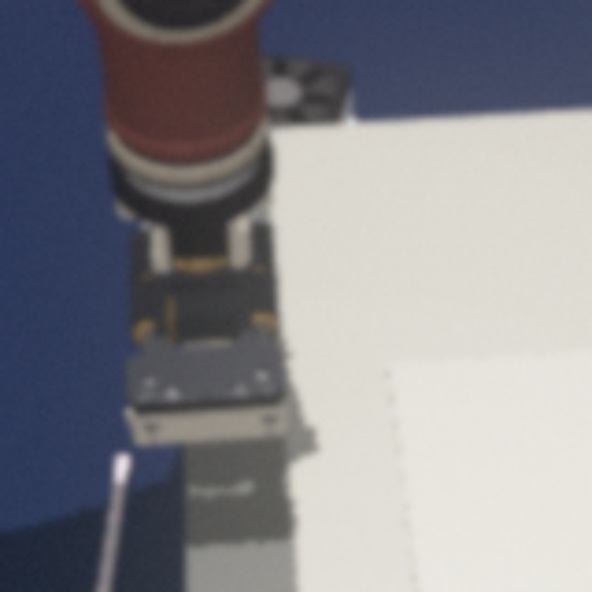

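View pics/w2.png

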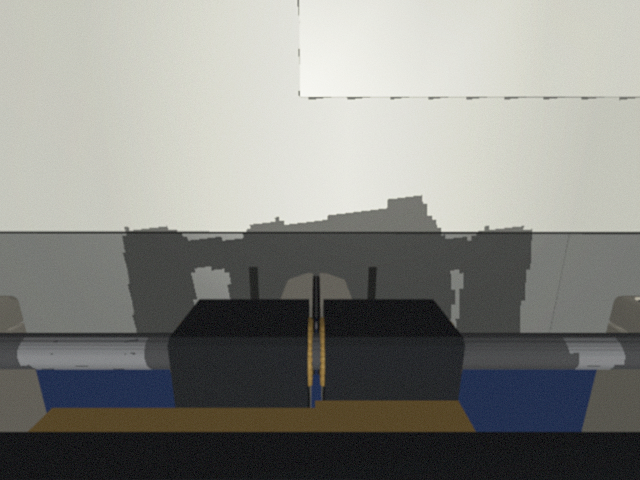

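The tip is inside the notch: its sides are at columns 254 and 372, and the fingertip spans 282–350. Now I'll check the depths around the finger, and whether the force relaxes while holding.

>>> apply_moves:
  translation:
    - [0,0,0]
    - [0,0,0]
    - [0,0,0]
    - [0,0,0]
    - [0,0,0]
    - [0,0,0]
  rot:
    - [0,0,0]
    - [0,0,0]
    - [0,0,0]
    - [0,0,0]
    - [0,0,0]
    - [0,0,0]
  hand: [-1,-1,-1,-1,-1,-1]

```text
time: 10.47
tcp_pos: [510.4, 15.1, 270.4]
eef_rot: [-3.141, 0.0, -0.121]
ft_force: [-2.5, -0.2, 7.2]
grip_width: 0.008
```

Run:
```python
from h import *
st();print(get_obs()['ft_torque'])
c=calibration('wrist');p,d=snapshot('wrist')
def pt(u,v):
    r=np.linalg.inv(c['intrinsics'])@[u,v,1]*d[v,u];w=R.from_euler('xyz',c['orientation']).apply(r)+c['origin']
    return np.r_[((w[:2]-el)@M2),w[2]].round(1)
for u,v in[(220,280),(240,285),(268,280),(268,290),(362,285),(400,285),(316,262),(290,285),(300,280),(335,280),(345,285),(200,302),(430,302),(200,315),(300,302),(180,370),(254,285),(372,285),(316,250),(100,345),(60,320)]: print(u,v,pt(u,v),end=' ; ')
```

```text
t 10.4667 in edge_left xy [  -0.4 -195.4] tip z 84.4 F [-2.46 -0.18  7.25] rot [-3.1414e+00  4.0000e-04 -1.2100e-01]
[0.07973963 0.42850687 0.01268212]
220 280 [   9.6 -150.4   99.6] ; 240 285 [   7.8 -160.4  101.4] ; 268 280 [   4.2 -171.5   86. ] ; 268 290 [  -2.1 -171.1   84.5] ; 362 285 [   1.6 -220.9   86.4] ; 400 285 [   7.9 -236.9  101.4] ; 316 262 [  19.  -196.7  100.3] ; 290 285 [   8.  -184.3  101.9] ; 300 280 [   7.5 -188.7   94.2] ; 335 280 [   7.7 -206.2   94.8] ; 345 285 [   7.2 -210.7  100. ] ; 200 302 [  34.4 -168.4  176.2] ; 430 302 [  34.3 -224.5  175.9] ; 200 315 [  34.3 -170.6  182.7] ; 300 302 [  34.1 -192.7  175.6] ; 180 370 [  27.1 -169.2  192.5] ; 254 285 [   3.2 -164.9   90.3] ; 372 285 [   4.7 -224.8   93.9] ; 316 250 [  25.2 -196.7  101.1] ; 100 345 [  28.9 -149.4  186.3] ; 60 320 [-10.7 -70.9 101.7] ;
```

>>> apply_moves:
  translation:
    - [0,0,0.002]
    - [0,0,0.001]
    - [0,0,0]
    - [0,0,0]
    - [0,0,0]
    - [0,0,0]
  rot:
    - [0,0,0]
    - [0,0,0]
    - [0,0,0]
    - [0,0,0]
    - [0,0,0]
    - [0,0,0]
  hand: [-1,-1,-1,-1,-1,-1]

```text
time: 11.02
tcp_pos: [510.4, 15.1, 269.2]
eef_rot: [-3.141, -0.0, -0.121]
ft_force: [-4.8, -0.3, 19.6]
grip_width: 0.006
```

>>> apply_moves:
  translation:
    - [0,0,0]
    - [0,0,0]
    - [0,0,0]
    - [0,0,0]
    - [0,0,0]
    - [0,0,0]
    - [0,0,0]
    - [0,0,0]
    - [0,0,0]
    - [0,0,0]
    - [0,0,0]
    - [0,0,0]
  rot:
    - [0,0,0]
    - [0,0,0]
    - [0,0,0]
    - [0,0,0]
    - [0,0,0]
    - [0,0,0]
    - [0,0,0]
    - [0,0,0]
    - [0,0,0]
    - [0,0,0]
    - [0,0,0]
    - [0,0,0]
  hand: [-1,-1,-1,-1,-1,-1,-1,-1,-1,-1,-1,-1]

```text
time: 12.02
tcp_pos: [510.3, 15.2, 269.2]
eef_rot: [-3.141, -0.0, -0.121]
ft_force: [-4.4, 0.6, 19.1]
grip_width: 0.005
```

Run:
```python
from h import *
st();print(get_obs()['ft_torque'])
c=calibration('wrist');p,d=snapshot('wrist')
def pt(u,v):
    r=np.linalg.inv(c['intrinsics'])@[u,v,1]*d[v,u];w=R.from_euler('xyz',c['orientation']).apply(r)+c['origin']
    return np.r_[((w[:2]-el)@M2),w[2]].round(1)
for u in(262,265,268,358,362,366):print(u,[pt(u,v).tolist() for v in(272,276,280,284,288,292,296)])
v=215;print([pt(u,225)[2] for u in range(20,620,40)],[pt(u,240)[2] for u in range(20,620,40)])
```

```text
t 12.0167 in edge_left xy [  -0.3 -195.4] tip z 83.2 F [-4.42  0.65 19.15] rot [-3.1412e+00 -3.0000e-04 -1.2110e-01]
[ 0.09019414  1.16853049 -0.00158372]
262 [[8.5, -168.4, 84.0], [6.8, -168.5, 85.4], [3.8, -168.1, 83.5], [2.0, -168.2, 84.6], [-0.6, -168.0, 83.8], [-3.0, -167.8, 83.6], [-4.7, -168.0, 84.9]]
265 [[8.9, -170.1, 85.0], [6.6, -170.0, 84.8], [4.0, -169.7, 83.8], [1.8, -169.7, 84.0], [-0.3, -169.7, 84.5], [-3.0, -169.4, 83.6], [-4.8, -169.5, 84.7]]
268 [[8.4, -171.5, 83.8], [6.0, -171.3, 83.1], [3.7, -171.2, 83.1], [1.7, -171.3, 83.9], [-0.6, -171.2, 83.9], [-3.1, -171.0, 83.2], [-5.4, -170.9, 83.3]]
358 [[8.6, -218.7, 84.0], [6.2, -218.8, 83.6], [4.1, -218.9, 83.9], [1.8, -218.9, 83.9], [-0.8, -219.1, 83.1], [-2.9, -219.1, 83.6], [-4.9, -219.1, 84.4]]
362 [[8.8, -220.7, 84.6], [6.2, -220.9, 83.5], [4.2, -220.9, 84.3], [1.8, -221.0, 84.0], [0.0, -221.0, 85.1], [-3.1, -221.3, 83.1], [-5.0, -221.3, 84.1]]
366 [[8.6, -222.9, 84.0], [6.3, -223.0, 84.0], [3.8, -223.2, 83.2], [2.0, -223.1, 84.4], [-0.3, -223.2, 84.3], [-3.4, -223.6, 82.5], [-4.9, -223.4, 84.3]]
[np.float64(100.4), np.float64(101.4), np.float64(101.5), np.float64(100.6), np.float64(101.6), np.float64(100.7), np.float64(101.1), np.float64(101.4), np.float64(101.0), np.float64(102.3), np.float64(102.5), np.float64(100.9), np.float64(101.5), np.float64(101.3), np.float64(101.1)] [np.float64(100.7), np.float64(99.4), np.float64(100.5), np.float64(100.5), np.float64(101.5), np.float64(100.9), np.float64(100.3), np.float64(101.5), np.float64(101.6), np.float64(101.1), np.float64(101.7), np.float64(100.5), np.float64(100.5), np.float64(101.3), np.float64(101.6)]
```

View pics/s1.png

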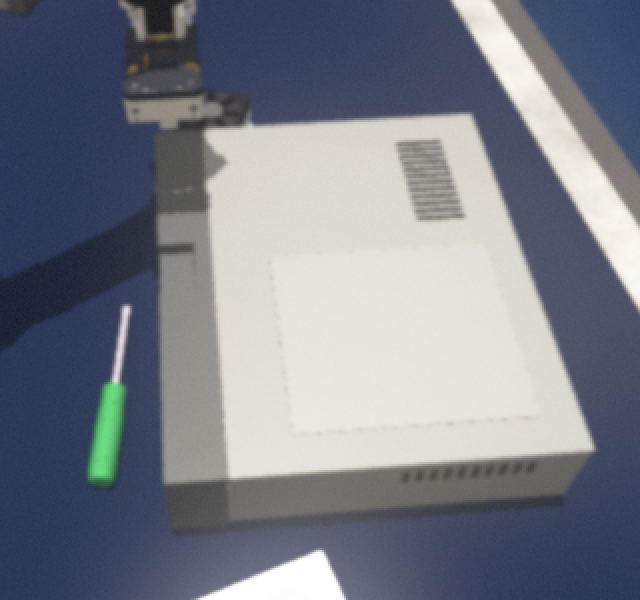

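Run:
```python
from h import *
# points of the gripper seen by side & wrist camera below z=170, relative to tool axis (case frame)
o=get_obs();t=o['tcp_pos']
for n in('side','wrist'):
    c=calibration(n);p,d=snapshot(n);v,u=np.mgrid[:480,:640]
    r=np.stack([u,v,np.ones_like(u)],-1)@np.linalg.inv(c['intrinsics']).T*d[...,None]
    w=R.from_euler('xyz',c['orientation']).apply(r.reshape(-1,3))+c['origin']
    q=(w[:,:2]-t[:2])@M2;k=(d.ravel()>0)&(w[:,2]>106)&(w[:,2]<250)&(np.abs(q)<120).all(1)
    q,z=q[k],w[k,2]
    for a in range(106,250,8):
        m=(z>=a)&(z<a+8)
        if m.sum()>3:print(n,a,m.sum(),'x',np.percentile(q[m,0],[2,98]).round(),'y',np.percentile(q[m,1],[2,98]).round())
```

```text
side 162 27 x [-28.  31.] y [-87. -27.]
side 170 173 x [-32.  36.] y [-87. -27.]
side 178 206 x [-32.  36.] y [-87.  41.]
side 186 532 x [-32.  37.] y [-92.  27.]
side 194 139 x [-33.  36.] y [-94.  -0.]
side 202 466 x [-31.  35.] y [-95.  -8.]
side 210 614 x [-30.  34.] y [-93. -11.]
side 218 94 x [-19.  24.] y [-18.  -6.]
side 226 64 x [-17.  24.] y [-18. -10.]
side 234 31 x [-18.  25.] y [-18.  -9.]
side 242 11 x [-31.  35.] y [-18. -15.]
wrist 106 479 x [-6.  9.] y [-16.  14.]
wrist 114 239 x [6. 9.] y [-15.  14.]
wrist 122 108 x [6. 9.] y [-4.  2.]
wrist 130 68 x [6. 9.] y [-4.  2.]
wrist 138 44 x [-8.  8.] y [-2.  0.]
wrist 154 35 x [-8. -1.] y [-3.  1.]
wrist 162 588 x [-8. 33.] y [-81.  78.]
wrist 170 7056 x [-3. 35.] y [-80.  78.]
wrist 178 15638 x [ 4. 35.] y [-79.  77.]
wrist 186 26499 x [20. 35.] y [-59.  55.]
wrist 194 12594 x [20. 22.] y [-46.  50.]
wrist 202 26945 x [21. 23.] y [-52.  49.]
wrist 210 1347 x [22. 24.] y [-49.  45.]
```

Run:
```python
from h import *
c=calibration('top')
def W(d):
    v,u=np.mgrid[:480,:640];r=np.stack([u,v,np.ones_like(u)],-1)@np.linalg.inv(c['intrinsics']).T*d[...,None]
    w=R.from_euler('xyz',c['orientation']).apply(r.reshape(-1,3))+c['origin'];q=(w[:,:2]-el)@M2;return np.c_[q,w[:,2]]
w=W(np.load('top0.npy'))
for lo,hi in((-14,-8),(-8,0),(0,8),(8,14)):
    f=lambda a,b:np.median(w[(w[:,0]>lo)&(w[:,0]<hi)&(w[:,1]<-a)&(w[:,1]>-b)&(w[:,2]>70),2]).round(1)
    print(lo,hi,[f(a,a+10) for a in range(120,270,10)])
st()
```

```text
-14 -8 [np.float64(99.7), np.float64(99.1), np.float64(99.4), np.float64(100.2), np.float64(91.3), np.float64(85.8), np.float64(86.0), np.float64(86.6), np.float64(88.4), np.float64(86.1), np.float64(99.5), np.float64(99.8), np.float64(99.7), np.float64(100.9), np.float64(101.1)]
-8 0 [np.float64(98.7), np.float64(98.7), np.float64(99.1), np.float64(99.4), np.float64(88.0), np.float64(86.2), np.float64(85.7), np.float64(85.7), np.float64(85.9), np.float64(85.2), np.float64(98.9), np.float64(99.4), np.float64(99.0), np.float64(100.1), np.float64(99.6)]
0 8 [np.float64(99.2), np.float64(99.3), np.float64(100.8), np.float64(99.4), np.float64(89.5), np.float64(86.1), np.float64(85.1), np.float64(85.8), np.float64(85.5), np.float64(85.5), np.float64(98.5), np.float64(100.4), np.float64(100.3), np.float64(99.7), np.float64(100.4)]
8 14 [np.float64(100.4), np.float64(99.6), np.float64(98.5), np.float64(100.4), np.float64(86.6), np.float64(86.4), np.float64(86.4), np.float64(86.3), np.float64(86.4), np.float64(86.6), np.float64(99.4), np.float64(101.3), np.float64(100.0), np.float64(99.5), np.float64(99.1)]
t 12.1667 in edge_left xy [  -0.3 -195.4] tip z 83.2 F [-4.61  0.   18.34] rot [-3.1412e+00 -4.0000e-04 -1.2100e-01]
```

The catch followed the tip about 3 mm, but then it meets a hard resistance. I'll lift off, shift 5 mm deeper into the notch and try again gently.

>>> apply_moves:
  translation:
    - [0,0,-0.003]
    - [0,0,-0.003]
    - [0,0,-0.003]
    - [0.005,0,0]
    - [0,0,0]
    - [0,0,0]
  rot:
    - [0,0,0]
    - [0,0,0]
    - [0,0,0]
    - [0,0,0]
    - [0,0,0]
    - [0,0,0]
  hand: [-1,-1,-1,-1,-1,-1]

```text
time: 12.67
tcp_pos: [515.6, 14.3, 275.8]
eef_rot: [3.141, 0.0, -0.121]
ft_force: [-0.7, 0.0, -0.2]
grip_width: 0.004
```

```bash
cat >> h.py <<'E'
def catch():
    st();print('T',get_obs()['ft_torque'].round(3))
    c=calibration('wrist');p,d=snapshot('wrist');v,u=np.mgrid[200:330,150:480];d=d[200:330,150:480]
    r=np.stack([u,v,np.ones_like(u)],-1)@np.linalg.inv(c['intrinsics']).T*d[...,None]
    w=R.from_euler('xyz',c['orientation']).apply(r.reshape(-1,3))+c['origin'];q=(w[:,:2]-el)@M2;z=w[:,2]
    f=lambda y0,y1,x0,x1,a,b:np.median(z[(q[:,1]>y0)&(q[:,1]<y1)&(q[:,0]>x0)&(q[:,0]<x1)&(z>a)&(z<b)]).round(2)
    b=f(-155,-140,5,15,90,110);b2=f(-250,-235,5,15,90,110)
    print('bezel',b,b2,'catch L/R front/rear below bezel',[(b-f(y0,y1,x0,x1,60,95)).round(2) for y0,y1 in((-175,-167),(-222,-214)) for x0,x1 in((-8,0),(2,10))],'hood',f(-250,-140,40,60,80,140))
E
python3 -c "
from h import *
catch()"
```

```text
t 12.6667 in edge_left xy [   4.9 -195.7] tip z 89.8 F [-0.69  0.01 -0.15] rot [ 3.1415e+00  3.0000e-04 -1.2140e-01]
T [ 0.086  0.016 -0.01 ]
bezel 101.03 101.05 catch L/R front/rear below bezel [np.float64(13.87), np.float64(13.73), np.float64(13.86), np.float64(13.89)] hood 101.62
```

>>> apply_moves:
  translation:
    - [0,0,0.003]
    - [0,0,0.002]
    - [0,0,0.001]
    - [0,0,0]
    - [0,0,0]
  rot:
    - [0,0,0]
    - [0,0,0]
    - [0,0,0]
    - [0,0,0]
    - [0,0,0]
  hand: [-1,-1,-1,-1,-1]

```text
time: 13.13
tcp_pos: [515.3, 14.4, 270.3]
eef_rot: [-3.142, -0.0, -0.121]
ft_force: [-0.1, 0.5, 1.8]
grip_width: 0.006
```

```bash
python3 -c "
from h import *
catch()"
```

```text
t 13.1333 in edge_left xy [   4.7 -195.6] tip z 84.3 F [-0.1   0.49  1.76] rot [-3.1415e+00 -2.0000e-04 -1.2120e-01]
T [0.046 0.    0.038]
bezel 101.04 101.04 catch L/R front/rear below bezel [np.float64(16.04), np.float64(15.86), np.float64(15.78), np.float64(15.93)] hood 101.6
```

The catch springs back fully, and at this spot it presses 2 mm with only ~2 N. I'll continue here.

>>> apply_moves:
  translation:
    - [0,0,0.001]
    - [0,0,0.001]
    - [0,0,0.001]
    - [0,0,0]
    - [0,0,0]
  rot:
    - [0,0,0]
    - [0,0,0]
    - [0,0,0]
    - [0,0,0]
    - [0,0,0]
  hand: [-1,-1,-1,-1,-1]

```text
time: 13.6
tcp_pos: [515.3, 14.4, 269.3]
eef_rot: [-3.141, -0.001, -0.121]
ft_force: [-3.5, -0.0, 15.4]
grip_width: 0.004
```

```bash
python3 -c "
from h import *
catch()"
```

```text
t 13.6 in edge_left xy [   4.8 -195.6] tip z 83.3 F [-3.500e+00 -1.000e-02  1.536e+01] rot [-3.1413e+00 -1.0000e-03 -1.2130e-01]
T [-0.01   0.822  0.038]
bezel 100.97 101.09 catch L/R front/rear below bezel [np.float64(17.3), np.float64(16.98), np.float64(16.91), np.float64(17.0)] hood 101.19
```

A hard stop again at ~3 mm. To tell whether the load is at the fingertip or elsewhere on the tool, I'll press the plain edge with a similar force and compare moments.

>>> apply_moves:
  translation:
    - [0,0,-0.01]
    - [0,0,-0.012]
    - [0,-0.03,0]
    - [0,-0.03,0]
    - [0,0,0.004]
    - [0,0,0.002]
    - [0,0,0.0015]
    - [0,0,0]
    - [0,0,0]
  rot:
    - [0,0,0]
    - [0,0,0]
    - [0,0,0]
    - [0,0,0]
    - [0,0,0]
    - [0,0,0]
    - [0,0,0]
    - [0,0,0]
    - [0,0,0]
  hand: [-1,-1,-1,-1,-1,-1,-1,-1,-1]

```text
time: 14.4
tcp_pos: [522.8, 80.3, 286.2]
eef_rot: [-3.13, -0.003, -0.115]
ft_force: [-6.7, 9.6, 26.3]
grip_width: 0.006
```

```bash
python3 -c "
from h import *
st();print(get_obs()['ft_torque'])"
```

```text
t 14.4 in edge_left xy [   4.6 -127.4] tip z 100.2 F [-6.68  9.57 26.28] rot [-3.1305 -0.0034 -0.1154]
[2.47376511 1.42995419 0.06603821]
```

The moment arm is the same as for plain fingertip contact, so the load is at the fingertip and the resistance is in the catch. I'll try other spots on it, starting nearer the front.

>>> apply_moves:
  translation:
    - [0,0,-0.006]
    - [0,0.034,0]
    - [0,0.034,0]
    - [-0.014,0,0]
    - [0,0,0.008]
    - [0,0,0.008]
    - [0,0,0.002]
    - [0,0,0.002]
    - [0,0,0]
    - [0,0,0]
  rot:
    - [0,0,0]
    - [0,0,0]
    - [0,0,0]
    - [0,0,0]
    - [0,0,0]
    - [0,0,0]
    - [0,0,0]
    - [0,0,0]
    - [0,0,0]
    - [0,0,0]
  hand: [-1,-1,-1,-1,-1,-1,-1,-1,-1,-1]

```text
time: 15.23
tcp_pos: [500.7, 8.6, 269.4]
eef_rot: [3.141, 0.001, -0.119]
ft_force: [-5.7, -2.7, 21.3]
grip_width: 0.009
```

```bash
python3 -c "
from h import *
catch()"
```

```text
t 15.2333 in edge_left xy [  -9.3 -203.3] tip z 83.4 F [-5.7  -2.69 21.33] rot [ 3.1409e+00  6.0000e-04 -1.1940e-01]
T [-0.505  1.384 -0.04 ]
bezel 101.04 101.01 catch L/R front/rear below bezel [np.float64(16.85), np.float64(16.78), np.float64(16.71), np.float64(16.83)] hood 102.52
```

```bash
python3 -c "
from h import *
p,_=snapshot('wrist');cv2.imwrite('pics/w3.png',cv2.resize(p[220:345,215:415],None,fx=4,fy=4,interpolation=cv2.INTER_CUBIC))
print(get_obs()['q'].round(2))
st()
"
```

```text
[-0.07  0.58  0.01  2.   -0.01  0.57 -1.74]
t 15.3333 in edge_left xy [  -9.3 -203.3] tip z 83.4 F [-6.62 -2.51 22.67] rot [ 3.1409e+00  5.0000e-04 -1.1940e-01]
```

View pics/w3.png

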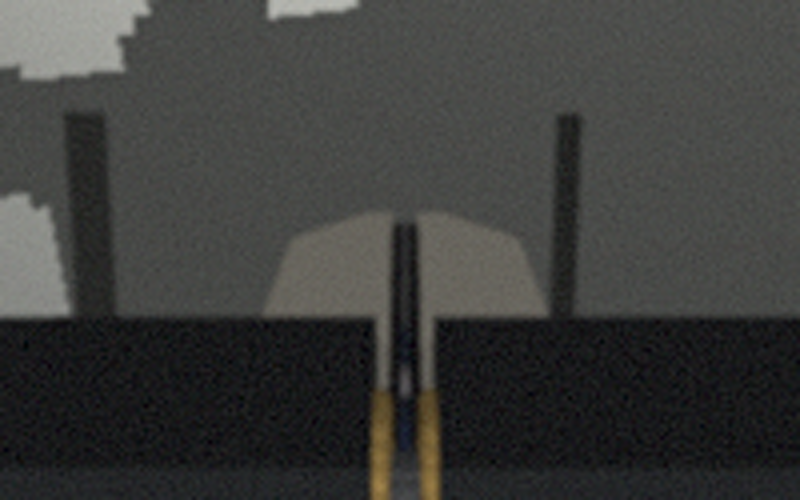

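>>> apply_moves:
  translation:
    - [0,0,-0.005]
    - [-0.006,-0.008,-0.003]
    - [0,0,0.003]
    - [0,0,0.004]
    - [0,0,0.002]
    - [0,0,0]
    - [0,0,0]
  rot:
    - [0,0,0]
    - [0,0,0]
    - [0,0,0]
    - [0,0,0]
    - [0,0,0]
    - [0,0,0]
    - [0,0,0]
  hand: [-1,-1,-1,-1,-1,-1,-1]

```text
time: 15.92
tcp_pos: [495.5, 19.1, 268.9]
eef_rot: [-3.139, -0.0, -0.118]
ft_force: [-6.3, 3.3, 24.1]
grip_width: 0.008
```

```bash
python3 -c "
from h import *
catch()"
```

```text
t 15.9167 in edge_left xy [ -15.5 -192.8] tip z 82.9 F [-6.31  3.27 24.11] rot [-3.1386e+00 -3.0000e-04 -1.1820e-01]
T [ 0.7    1.302 -0.037]
bezel 101.06 101.04 catch L/R front/rear below bezel [np.float64(17.21), np.float64(17.28), np.float64(17.24), np.float64(17.21)] hood nan
  return _methods._mean(a, axis=axis, dtype=dtype,
  ret = ret.dtype.type(ret / rcount)
```

>>> apply_moves:
  translation:
    - [0,0,-0.005]
    - [0.012,0,-0.003]
    - [0.012,0,0]
    - [0,0,0.003]
    - [0,0,0.004]
    - [0,0,0.001]
    - [0,0,0]
    - [0,0,0]
  rot:
    - [0,0,0]
    - [0,0,0]
    - [0,0,0]
    - [0,0,0]
    - [0,0,0]
    - [0,0,0]
    - [0,0,0]
    - [0,0,0]
  hand: [-1,-1,-1,-1,-1,-1,-1,-1]

```text
time: 16.63
tcp_pos: [519.5, 14.6, 269.0]
eef_rot: [-3.141, -0.002, -0.12]
ft_force: [-5.1, 0.4, 22.2]
grip_width: 0.007
```

```bash
python3 -c "
from h import *
catch()"
```

```text
t 16.6333 in edge_left xy [   9.1 -194.7] tip z 83.0 F [-5.13  0.4  22.18] rot [-3.1405e+00 -2.1000e-03 -1.2020e-01]
T [ 0.147  1.135 -0.013]
bezel 100.99 101.09 catch L/R front/rear below bezel [np.float64(nan), np.float64(17.25), np.float64(nan), np.float64(17.25)] hood 101.17
  return _methods._mean(a, axis=axis, dtype=dtype,
  ret = ret.dtype.type(ret / rcount)
```

Same stop everywhere on the key (3.0–3.4 mm), and it isn't yielding. To rule out some hidden part of the tool landing on the bezel 17 mm above the tip, I'll lower the finger just beyond the bezel's left end, staying well above the cooler's 60 mm.

>>> apply_moves:
  translation:
    - [0,0,-0.015]
    - [0,0,-0.015]
    - [0,-0.036,0]
    - [0,-0.036,0]
    - [0,-0.036,0]
    - [0,-0.036,0]
    - [0,-0.036,0]
    - [0,-0.038,0]
    - [0,0,0]
    - [0,0,0.012]
    - [0,0,0.012]
    - [0,0,0.002]
    - [0,0,0.002]
    - [0,0,0]
    - [0,0,0]
  rot:
    - [0,0,0]
    - [0,0,0]
    - [0,0,0]
    - [0,0,0]
    - [0,0,0]
    - [0,0,0]
    - [0,0,0]
    - [0,0,0]
    - [0,0,0]
    - [0,0,0]
    - [0,0,0]
    - [0,0,0]
    - [0,0,0]
    - [0,0,0]
    - [0,0,0]
  hand: [-1,-1,-1,-1,-1,-1,-1,-1,-1,-1,-1,-1,-1,-1,-1]

```text
time: 17.93
tcp_pos: [545.7, 230.2, 268.9]
eef_rot: [-3.141, -0.0, -0.121]
ft_force: [0.1, -0.6, 0.7]
grip_width: 0.001
```

```bash
python3 -c "
from h import *
st()"
```

```text
t 17.9333 in edge_left xy [ 8.7 22.4] tip z 82.9 F [ 0.15 -0.58  0.69] rot [-3.1413e+00 -4.0000e-04 -1.2140e-01]
```

>>> apply_moves:
  translation:
    - [0,0,0.002]
    - [0,0,0.002]
    - [0,0,0.002]
    - [0,0,0]
    - [0,0,0]
  rot:
    - [0,0,0]
    - [0,0,0]
    - [0,0,0]
    - [0,0,0]
    - [0,0,0]
  hand: [-1,-1,-1,-1,-1]

```text
time: 18.35
tcp_pos: [545.6, 230.3, 262.7]
eef_rot: [-3.142, 0.0, -0.121]
ft_force: [-0.3, -0.5, 0.2]
grip_width: 0.004
```

```bash
python3 -c "
from h import *
st()"
```

```text
t 18.35 in edge_left xy [ 8.4 22.4] tip z 76.7 F [-0.27 -0.47  0.15] rot [-3.1416e+00  1.0000e-04 -1.2120e-01]
```

No ledge: the finger goes freely down to 76.7 mm there. So I'll go back to the notch centre and press while cancelling the sideways drag (Fx), which may be jamming the key.

>>> apply_moves:
  translation:
    - [0,0,-0.015]
    - [0,0,-0.016]
    - [0,0.036,0]
    - [0,0.036,0]
    - [0,0.036,0]
    - [0,0.036,0]
    - [0,0.036,0]
    - [0,0.037,0]
    - [-0.007,0,0]
    - [0,0,0.011]
    - [0,0,0.01]
    - [0,0,0]
    - [0,0,0.002]
    - [-0.0003,0,0.001]
    - [-0.0003,0,0.001]
    - [0,0,0]
    - [0,0,0]
  rot:
    - [0,0,0]
    - [0,0,0]
    - [0,0,0]
    - [0,0,0]
    - [0,0,0]
    - [0,0,0]
    - [0,0,0]
    - [0,0,0]
    - [0,0,0]
    - [0,0,0]
    - [0,0,0]
    - [0,0,0]
    - [0,0,0]
    - [0,0,0]
    - [0,0,0]
    - [0,0,0]
    - [0,0,0]
  hand: [-1,-1,-1,-1,-1,-1,-1,-1,-1,-1,-1,-1,-1,-1,-1,-1,-1]

```text
time: 19.77
tcp_pos: [512.1, 16.0, 270.3]
eef_rot: [3.141, -0.001, -0.12]
ft_force: [-2.4, -1.7, 9.5]
grip_width: 0.003
```

```bash
python3 -W ignore -c "
from h import *
catch()"
```

```text
t 19.7667 in edge_left xy [   1.5 -194.4] tip z 84.3 F [-2.43 -1.69  9.53] rot [ 3.1413e+00 -1.4000e-03 -1.2040e-01]
T [-0.281  0.493 -0.018]
bezel 101.02 100.98 catch L/R front/rear below bezel [np.float64(15.95), np.float64(15.86), np.float64(15.97), np.float64(16.0)] hood 101.35
```

>>> apply_moves:
  translation:
    - [-0.001,0,0.001]
    - [-0.001,0,0]
    - [0,0,0]
    - [0,0,0]
  rot:
    - [0,0,0]
    - [0,0,0]
    - [0,0,0]
    - [0,0,0]
  hand: [-1,-1,-1,-1]

```text
time: 20.15
tcp_pos: [511.3, 16.1, 270.1]
eef_rot: [-3.141, -0.006, -0.121]
ft_force: [-0.2, -2.3, 11.7]
grip_width: 0.008
```

```bash
python3 -W ignore -c "
from h import *
catch()"
```

```text
t 20.15 in edge_left xy [   1.4 -194.4] tip z 84.1 F [-0.2  -2.31 11.75] rot [-3.1415 -0.0057 -0.1206]
T [-0.41   0.21   0.014]
bezel 101.02 101.03 catch L/R front/rear below bezel [np.float64(16.04), np.float64(16.13), np.float64(16.19), np.float64(15.99)] hood 101.26
```

Here it only gives 2.1 mm at 11.7 N, so the stop isn't at a fixed depth and behaves more like high stiffness or friction. Only the fingers touch the key and the wrist limit is 120 N, so I'll raise the force in steps.

>>> apply_moves:
  translation:
    - [-0.0005,0,0.002]
    - [-0.0005,0,0.001]
    - [0,0,0]
    - [0,0,0]
    - [0,0,0]
    - [0,0,0]
  rot:
    - [0,0,0]
    - [0,0,0]
    - [0,0,0]
    - [0,0,0]
    - [0,0,0]
    - [0,0,0]
  hand: [-1,-1,-1,-1,-1,-1]

```text
time: 20.7
tcp_pos: [510.8, 16.1, 268.6]
eef_rot: [-3.141, -0.008, -0.121]
ft_force: [-2.3, -2.0, 22.3]
grip_width: 0.008
```

```bash
python3 -W ignore -c "
from h import *
catch()"
```

```text
t 20.7 in edge_left xy [   1.3 -194.3] tip z 82.6 F [-2.32 -1.97 22.33] rot [-3.1411 -0.0081 -0.1208]
T [-0.455  0.495  0.009]
bezel 101.06 101.04 catch L/R front/rear below bezel [np.float64(17.69), np.float64(17.7), np.float64(17.61), np.float64(17.6)] hood 101.18
```

>>> apply_moves:
  translation:
    - [-0.0005,0,0.001]
    - [-0.0005,0,0.001]
    - [0,0,0]
    - [0,0,0]
    - [0,0,0]
    - [0,0,0]
  rot:
    - [0,0,0]
    - [0,0,0]
    - [0,0,0]
    - [0,0,0]
    - [0,0,0]
    - [0,0,0]
  hand: [-1,-1,-1,-1,-1,-1]

```text
time: 21.25
tcp_pos: [510.4, 16.1, 268.2]
eef_rot: [-3.141, -0.011, -0.121]
ft_force: [-3.3, -2.6, 31.3]
grip_width: 0.006
```

```bash
python3 -W ignore -c "
from h import *
catch()"
```

```text
t 21.25 in edge_left xy [   1.3 -194.3] tip z 82.2 F [-3.3  -2.62 31.32] rot [-3.1408 -0.0108 -0.1209]
T [-0.455  0.848 -0.007]
bezel 101.04 101.03 catch L/R front/rear below bezel [np.float64(17.98), np.float64(17.99), np.float64(17.94), np.float64(17.98)] hood 101.17
```

It's moving: 4.1 mm at 31 N. I'll keep going.

>>> apply_moves:
  translation:
    - [0,0,0.001]
    - [0,0,0.001]
    - [0,0,0.001]
    - [0,0,0]
    - [0,0,0]
    - [0,0,0]
  rot:
    - [0,0,0]
    - [0,0,0]
    - [0,0,0]
    - [0,0,0]
    - [0,0,0]
    - [0,0,0]
  hand: [-1,-1,-1,-1,-1,-1]

```text
time: 21.8
tcp_pos: [510.4, 16.2, 265.4]
eef_rot: [-3.141, -0.011, -0.121]
ft_force: [-3.7, -2.2, 32.4]
grip_width: 0.007
```

```bash
python3 -W ignore -c "
from h import *
catch()"
```

```text
t 21.8 in edge_left xy [   1.3 -194.3] tip z 79.4 F [-3.71 -2.23 32.42] rot [-3.1407 -0.0109 -0.121 ]
T [-0.509  0.989 -0.015]
bezel 101.06 101.05 catch L/R front/rear below bezel [np.float64(20.72), np.float64(20.71), np.float64(20.82), np.float64(20.62)] hood 101.19
```

6.85 mm now, with the force not rising further, so the resistance is mostly friction. The hood is still down, so I'll go on towards the 9 mm stop.

>>> apply_moves:
  translation:
    - [0,0,0.0005]
    - [0,0,0.0005]
    - [0,0,0.0005]
    - [0,0,0]
    - [0,0,0]
    - [0,0,0]
  rot:
    - [0,0,0]
    - [0,0,0]
    - [0,0,0]
    - [0,0,0]
    - [0,0,0]
    - [0,0,0]
  hand: [-1,-1,-1,-1,-1,-1]

```text
time: 22.35
tcp_pos: [510.4, 16.2, 263.2]
eef_rot: [-3.141, -0.01, -0.121]
ft_force: [-2.4, -2.9, 28.8]
grip_width: 0.006
```

```bash
python3 -W ignore -c "
from h import *
catch()
p,d=snapshot('side');cv2.imwrite('pics/s4.png',p[150:400,230:550].repeat(2,0).repeat(2,1))"
```

```text
t 22.35 in edge_left xy [   1.3 -194.3] tip z 77.2 F [-2.41 -2.91 28.78] rot [-3.1408 -0.0104 -0.121 ]
T [-0.5    0.745  0.032]
bezel 101.03 101.05 catch L/R front/rear below bezel [np.float64(22.95), np.float64(22.92), np.float64(22.79), np.float64(22.71)] hood 116.88
```

The hood popped (front edge about 116 mm, catch at its stop). Withdrawing straight up and then back.

>>> apply_moves:
  translation:
    - [0,0,0]
    - [0,0,-0.005]
    - [0,0,-0.01]
    - [0,0,-0.015]
    - [0,0,-0.02]
    - [0,0,-0.025]
    - [0,0,-0.03]
    - [0,0,-0.03]
    - [-0.02,0,-0.01]
    - [-0.02,0,0]
    - [0,0,0]
    - [0,0,0]
    - [0,0,0]
  rot:
    - [0,0,0]
    - [0,0,0]
    - [0,0,0]
    - [0,0,0]
    - [0,0,0]
    - [0,0,0]
    - [0,0,0]
    - [0,0,0]
    - [0,0,0]
    - [0,0,0]
    - [0,0,0]
    - [0,0,0]
    - [0,0,0]
  hand: [-1,-1,-1,-1,-1,-1,-1,-1,-1,-1,-1,-1,-1]

```text
time: 23.53
tcp_pos: [468.5, 21.5, 403.2]
eef_rot: [-3.141, -0.0, -0.12]
ft_force: [-0.7, 0.3, -0.7]
grip_width: 0.008
```

```bash
python3 -W ignore - <<'E'
from h import *
st()
a=cv2.imread('pics/side0.png');p,d=snapshot('side');cv2.imwrite('pics/s5.png',p)
c=calibration('side')
v,u=np.mgrid[:480,:640];r=np.stack([u,v,np.ones_like(u)],-1)@np.linalg.inv(c['intrinsics']).T
def zq(d):
    w=R.from_euler('xyz',c['orientation']).apply((r*d[...,None]).reshape(-1,3))+c['origin'];return (w[:,:2]-el)@M2,w[:,2]
for D in(np.load('side0.npy'),d):
    q,z=zq(D);f=lambda x0,x1,y0,y1:np.median(z[(q[:,0]>x0)&(q[:,0]<x1)&(q[:,1]>y0)&(q[:,1]<y1)&(z>60)&(z<150)]).round(1)
    print('bezel',f(-12,12,-400,-300),'hood front',f(38,50,-400,-260),f(38,50,-140,-60),'catch',f(-5,12,-218,-172))
for n,lo,hi in(('green',(40,120,50),(80,255,255)),):
    for im in(a,p):
        m=cv2.inRange(cv2.cvtColor(im,cv2.COLOR_BGR2HSV),lo,hi);m[:200]=0;print(n,np.argwhere(m).mean(0)[::-1].round(2))
df=cv2.absdiff(a,p).max(2);print('diff drive',df[400:480,280:390].mean(),'cooler',df[160:184,285:330].mean())
E
```

```text
t 23.5333 in edge_left xy [ -42.6 -194.2] tip z 217.2 F [-0.68  0.29 -0.7 ] rot [-3.1414 -0.     -0.1203]
bezel 100.3 hood front 100.9 101.0 catch 86.4
bezel 100.4 hood front 116.3 116.5 catch 86.5
green [253.03 337.47]
green [252.85 337.61]
diff drive 0.87125 cooler 18.62037037037037
```

View pics/s5.png

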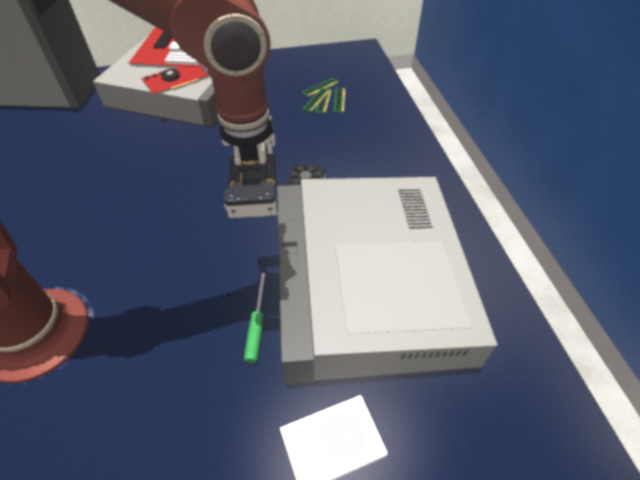

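The hood is up at about 116 mm, the catch is back at rest, and the bystanders look unmoved: the fan is still at ~(306,174), and the image change there comes from the raised hood and the shadow. Handing in.

```bash
python3 -c "
from workcell import *
print(close_job())"
```

```text
the job is handed in; nothing more can be done
None
```

The hood is open. I ran a shut fingertip along the edge from the left corner and felt it drop into the notch, whose middle is about 195 mm along. I then pressed the catch until the hood popped up on its own spring, withdrew the hand and handed the job in at about 23.6 s; no verdict was reported.

**Last checks, all good:**
- The hood's front edge stands at about 116 mm.
- The catch is back within about 0.1 mm of its rest height.
- The screwdriver shifted 0.2 px in the picture and the hard drive view is unchanged.
- The hand is clear, with about 0 N on the wrist.

**Cooler check disagreed:** the picture difference around the cooler was high (18.6), which I put down to the raised hood and a shadow. By eye the fan is in the same place, but I did not measure it.

**Catch force disagreed with the description:** it needed far more force than the stated 8.5 N.
- The first presses stuck at about 3 mm with 15–37 N.
- I lifted off and tried other spots on the catch. I also pressed the plain edge again, and lowered the finger beside the case's left end to rule out another part of the tool touching.
- A steady press at the notch centre, easing off the sideways drag, took it to its stop at about 29–32 N, still below the 40 N and 120 N limits.
- I did not find the cause.

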